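# Zero the load-cell amplifier by its sunken key

## Robot

A 6-joint arm with a two-finger parallel gripper is mounted at the origin on a cart in front of the work surface, level with it; the furniture and walls round the work are solid. World frame = base frame: x ahead of the robot, y to its left, z up, the work surface at z = 0. Lengths are in mm, angles in rad, forces in N, time in s.
With the tool pointing down it reaches from about 400 to 925 mm from the base axis. Payload 3.4 kg.
Tool frame: the origin (TCP) lies at the very end of the fingers, on their centre line; the grasp point (between the pads) lies 19 mm behind it; z points along the fingers, y is the line along which they close (so a half turn about z gives the same grasp; the last joint's range is limited). The gripper opens to 85 mm and grips with 20 to 120 N. Pads are 22 mm wide; open, the fingers measure 114 mm over their backs; the gripper's body (76 mm by 85 mm) begins 54 mm behind the grasp point. The pads swing forward as they close: fully open they stand 13 mm farther back than shut.
Start: joints at [1.069, 0.307, 1.506, -0, 1.328, -0.073], TCP at [239.096, 522.938, 231.305] pointing down, gripper open.
Joint ranges: [-3.12, 3.12], [-1.05, 2.28], [0.14, 2.33], [-1.42, 4.57], [0.1, 2.73], [-2.68, 2.68]. Speed limits (rad/s): [2.57, 2.57, 3.14, 3.14, 3.14, 3.14].

## Interface

Orientations are given as a 3x3 rotation matrix whose columns are the frame's x, y, z axes.
In Python, from rig import ctrl, snapshot, camera_info gives the robot as it stands. The module is installed in compiled form; this text tells all that it offers.
- The arm moves only by the tool apply_moves, never from a script. Its argument "commands" is a list of rows, each a list of 2 entries, a list of its own where there are three numbers: the shift along the tool's x, y, z in mm, then the turn about the tool's z in degrees. In form: [[[dx, dy, dz], turn], ...]. A call has 1 to 5 rows; each row shifts and turns the commanded pose from where the row before left it, along the tool's axes as they then stand; what a row does not reach is not made up. A row lasts 1/10 s, in which the tool goes at most 50 mm and 8.59 degrees, less where a joint would pass 70% of its speed; a pose out of reach is approached as far as the arm can. A call with a gripper value outside its range is refused whole. "gripper" is the opening, from 0 (shut) to 1 (fully open), set as the call begins (left out, the last holds). The fingers move at their own pace and stop on an object; "newtons" is the grip in N (left out, the last holds). Time passes only in rows, so rows that do not move let the fingers close. It gives the time, the measured TCP pose, the force, the opening and the grip force at its end, in the units of the state.
- ctrl.observe(): the state, without advancing time (a new reading comes with each control period).
- snapshot(name): name is "scene" or "top" or "wrist"; returns the picture (480x640x3 uint8, red, green, blue); there is no depth.
- camera_info(name): a dict with "camera_matrix" (3x3 intrinsics, pixels), "cam_to_world" (4x4, takes a point from camera to world coordinates). Camera axes: x right, y up, looking along -z (the intrinsics and any distortion apply to the point x, -y, -z); pixel columns grow to the right and rows downward; lengths in mm; the calibration is good to about 2 mm. The wrist camera is an equidistant fisheye: a pixel r from the principal point sees the ray r / f radians off the axis. A picture is of the moment at which its call begins: read the wrist's pose just before it. camera_info takes no time and is no camera call; for the wrist camera it gives the pose at the moment of the call.
- ctrl.sign_off(): hands the job in; it is judged then, once.
The state is a dict: "time_s": time; "q": joint angles; "qvel": joint speeds; "joint_efforts": joint torques, N m; "eef_pos": TCP position; "tool_rot": TCP orientation; "force": force on the tool from outside, world axes, zero at the start; "torque": the same for the moment, N m; "grip_width": finger opening in mm; "gripper_force": force on a finger pad.
Only numpy, scipy, OpenCV 4.12 (cv2) and the standard library are available. Lean on these libraries where they do the work, as an engineer would, in place of code of your own. Each camera call takes 0.05 s, during which the arm holds its last target. There are 200 camera calls.

## Task

Zero the load-cell amplifier that has the round dial: with a fingertip in the pocket of its dust slide push the slide fully back, reach down into the well and press the sunken key fully down without forcing it, let it come up, then push the slide fully shut again. Grasp nothing, force nothing, and leave the other amplifier (oblong display) and the loose things around as they are.

Things in the scene. Friction and masses are not known exactly. Their poses are not given: they have to be found in the camera images.
- dial_amp: Amplifier with a round white dial (62 mm) on the left half (+y) of its top; stands left or right of the other. Grey box 164 (x) x 152 (y) x 64 mm high, fixed to the bench, turned up to 0.3 rad; origin at the centre of its underside, x to its back, z up. A dust slide runs flush with the top in a trough (134 mm along x, 66 wide, 16 deep) on its right half (-y).
- dial_amp_pocket (a point): Floor centre of the finger pocket in the dial amplifier's slide; moves with it; axes as the amplifier's. The slide is a black slab, 70 mm (x) x 64; pocket open at the top, 48 x 48 mm, 11 deep, end walls 11 thick, floor 52.5 mm above the bench. Pushing a pocket wall to +x opens, to -x shuts. Shut, it lies right over the well.
- dial_amp_key_top (a point): Top centre of the dial amplifier's sunken key: round, bare metal, 28 mm across, top 36 mm above the bench when up (28 below the housing's top). It stands in the middle of a square well, 52 x 52 mm, centred at x = -33, y = -36 mm of the amplifier's frame; well mouth 48 mm, well floor 24 mm above the bench. Moves with the key.
- dial_amp_slide (a joint): Position of the dust slide of the amplifier with the round dial, m: 0 fully shut (over the well), 0.062 fully back (well wholly clear); it grows along the amplifier's +x. It stands anywhere from 0 to 0.012 at the start, needs about 2 N to move and stays where it is left.
- dial_amp_key (a joint): Travel of the sunken key of the amplifier with the round dial, m: 0 up, 0.006 fully pressed. It goes straight down; a spring (1.5 N at the top, about 5 N fully down) brings it back.
- display_amp: The other amplifier, same housing, slide and key, but with an oblong white display window (34 by 64 mm) in place of the dial; to be left alone.
- display_amp_slide (a joint): Position of the dust slide of the amplifier with the oblong display, m: 0 fully shut (over the well), 0.062 fully back (well wholly clear); it grows along the amplifier's +x. It stands anywhere from 0 to 0.012 at the start, needs about 2 N to move and stays where it is left.
- display_amp_key (a joint): Travel of the sunken key of the amplifier with the oblong display, m: 0 up, 0.006 fully pressed. It goes straight down; a spring (1.5 N at the top, about 5 N fully down) brings it back.
- loupe: black conical loupe, 34 mm across, 26 mm high, loose, between the two amplifiers; origin at the centre of its underside; to be left alone
- ring_gauge: steel ring, 64 mm across, 16 mm high, loose, behind the amplifiers; origin at the centre of its underside; to be left alone
- petri_dish: clear flat round dish, 68 mm across, 14 mm high, loose, behind the amplifiers; origin at the centre of its underside; to be left alone
- vial_b: small white vial with white cap, 26 mm across, 60 mm high, loose, behind the amplifiers; origin at the centre of its underside; to be left alone

How it is judged:
By the outcome, as a careful person would: the job done as asked, in the order asked, and still so for the second after the job is handed in, with the robot touching nothing.
It also fails if it takes over 45 s, if anything falls off the work surface, if the arm or the gripper's body presses on something with over 40 N, if the wrist force passes 120 N, or if a joint passes its speed limit or range.

## Working session

There is one attempt and no reset: what is moved stays moved. The work goes in short steps, Python scripts to look and compute and a tool call to move; the robot and the scene stay as the last step left them, time stands still between calls to the robot, and variables do not carry over. Pictures are saved under pics/ and viewed, at most 10 in all, crops included, and the job is handed in when it is done.

Besides the shell and the picture viewer there is one more tool, called after "Request:" as name(argument=value, ...) on one line, values as JSON. apply_moves: Moves the arm, as the interface text tells. Its arguments: {"type":"object","properties":{"commands":{"type":"array"},"gripper":{"type":"number"},"newtons":{"type":"number"}},"required":["commands"]}

```bash
mkdir -p pics
python3 - <<'E'
from rig import ctrl,snapshot,camera_info
import cv2,numpy as np
s=ctrl.observe();print(s['time_s'],s['eef_pos'],np.round(s['tool_rot'],3).tolist(),s['force'],s['grip_width'])
for n in('top','scene'):
    im=snapshot(n);cv2.imwrite(f'pics/{n}0.png',im[:,:,::-1])
    i=camera_info(n);print(n,np.round(i['camera_matrix'],1).tolist(),np.round(i['cam_to_world'],3).tolist(),[k for k in i])
E
```

```text
0.0 [238.75176208 522.32181554 230.38840346] [[-0.909, 0.416, -0.001], [0.416, 0.909, -0.002], [0.0, -0.002, -1.0]] [-0.36448396 -0.12498599 -0.01002518] 85.14744987832565
top [[443.5, 0.0, 320.0], [0.0, 443.5, 244.5], [0.0, 0.0, 1.0]] [[0.006, 0.986, -0.164, 479.622], [-1.0, 0.005, -0.007, -48.502], [-0.006, 0.164, 0.986, 974.953], [0.0, 0.0, 0.0, 1.0]] ['camera_matrix', 'cam_to_world']
scene [[580.7, 0.0, 313.2], [0.0, 580.7, 248.6], [0.0, 0.0, 1.0]] [[-0.418, 0.703, -0.575, 94.36], [-0.908, -0.322, 0.266, 210.034], [0.002, 0.634, 0.774, 783.648], [0.0, 0.0, 0.0, 1.0]] ['camera_matrix', 'cam_to_world']
```

View pics/top0.png

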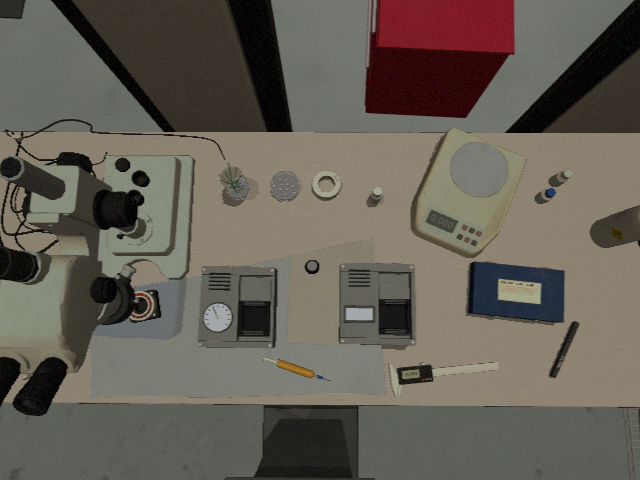

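View pics/scene0.png

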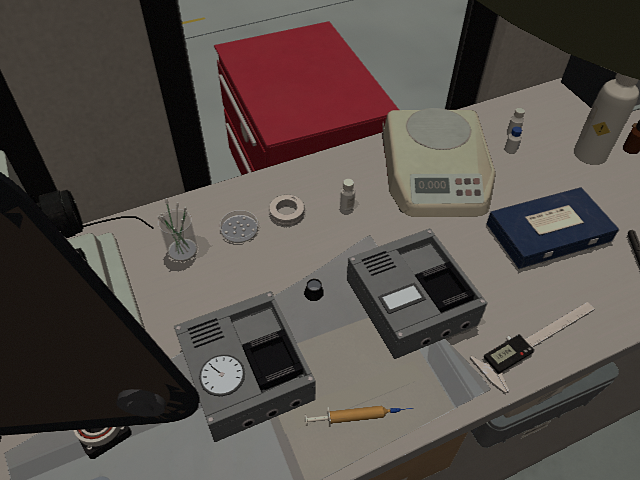

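Top view: the dial amp is the left one, with its dial at (217,317) and slide at about (257,318). The display amp is on the right at about (376,305) and the loupe is at (312,267). I'll zoom in to measure.

```bash
cat > h.py <<'E'
import numpy as np,cv2
from rig import ctrl,snapshot,camera_info
def ray(n,p):
    i=camera_info(n);K=i['camera_matrix'];T=i['cam_to_world']
    d=np.linalg.inv(K)@[p[0],p[1],1];d=T[:3,:3]@[d[0],-d[1],-d[2]]
    return T[:3,3],d
def onz(n,p,z):
    o,d=ray(n,p);return o+d*(z-o[2])/d[2]
def proj(n,P):
    i=camera_info(n);K=i['camera_matrix'];T=i['cam_to_world']
    c=T[:3,:3].T@(np.array(P)-T[:3,3]);q=K@[c[0],-c[1],-c[2]];return q[:2]/q[2]
E
python3 - <<'E'
from h import *
a=cv2.imread('pics/top0.png')[255:360,190:290];b=cv2.imread('pics/scene0.png')[285:445,165:325]
a=cv2.resize(a,(400,420),interpolation=cv2.INTER_CUBIC);b=cv2.resize(b,(400,400),interpolation=cv2.INTER_CUBIC)
b=cv2.copyMakeBorder(b,0,20,0,0,cv2.BORDER_CONSTANT)
cv2.imwrite('pics/crop0.png',np.clip(np.hstack([a,b])*1.4,0,255).astype(np.uint8))
for n,rng in(('top',(190,255,290,360)),('scene',(165,285,325,445))):
    im=cv2.imread(f'pics/{n}0.png');x0,y0,x1,y1=rng;g=im[y0:y1,x0:x1].min(2)
    m=(g>150).astype(np.uint8)
    k,l,st,c=cv2.connectedComponentsWithStats(m)
    for j in range(1,k):
        if st[j,4]>100:
            u=c[j]+[x0,y0];print(n,st[j],u,onz(n,u,64).round(1))
E
```

```text
top [ 15  49  26  27 468] [217.34188034 317.63034188] [480.2 165.1  64. ]
scene [  37   71   40   37 1060] [221.70566038 374.70188679] [479.9 168.2  64. ]
```

View pics/crop0.png

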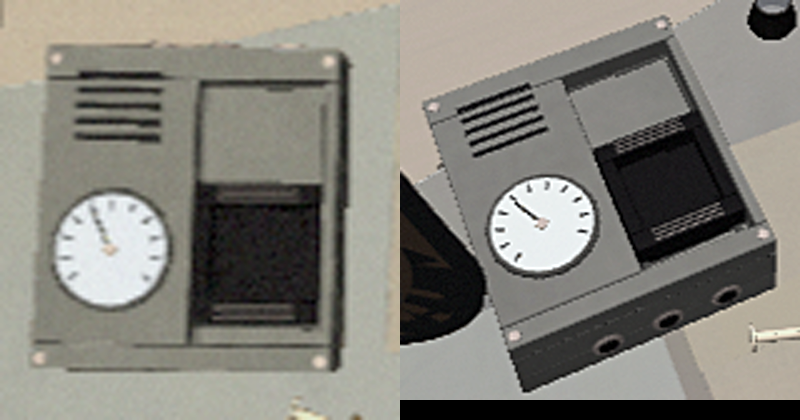

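The crop shows four light corner screws on the dial amp's top. In the top crop they are at (55,58), (329,61), (39,358) and (319,362). The slide stands nearly shut, with its back edge at about row 185 and its front edge at about row 325. I'll get the pose from the screws.

Run:
```python
from h import *
T=[(55,58),(329,61),(39,358),(319,362)];S=[(32,106),(262,22),(114,336),(363,233)]
for n,L,o,k in(('top',T,(190,255),4),('scene',S,(165,285),2.5)):
    P=np.array([onz(n,((u+.5)/k+o[0]-.5,(v+.5)/k+o[1]-.5),64)[:2] for u,v in L])
    bl,br,fl,fr=P;ex=(bl+br-fl-fr)/2;ey=(bl+fl-br-fr)/2
    c=P.mean(0);yaw=np.arctan2(ex[1],ex[0]);yy=np.arctan2(-ey[0],ey[1])
    print(n,P.round(1).tolist(),'c',c.round(1),np.linalg.norm(ex),np.linalg.norm(ey),yaw,yy)
    t=(yaw+yy)/2;R=np.array([[np.cos(t),-np.sin(t)],[np.sin(t),np.cos(t)]])
    print('key',c+R@[-33,-36])
    E=[(262,186),(262,324)] if n=='top' else [(248,142),(310,240)]
    for u,v in E:
        p=onz(n,((u+.5)/k+o[0]-.5,(v+.5)/k+o[1]-.5),64)[:2];print('slide edge local',(R.T@(p-c)).round(1))
    D=onz(n,(217.34,317.63) if n=='top' else (221.7,374.7),64)[:2];print('dial local',(R.T@(D-c)).round(1))
```

```text
top [[578.9, 198.3], [578.0, 56.6], [427.4, 198.9], [426.3, 58.1]] c [502.7 128. ] 151.5989641426706 141.27216691122223 -0.006973218979985738 -0.0070148219488979325
key [469.4024774   92.22296722]
slide edge local [ 11.4 -38.6]
slide edge local [-57.5 -41.1]
dial local [-22.7  36.9]
scene [[578.0, 201.5], [577.4, 58.9], [426.3, 202.2], [425.5, 61.2]] c [501.8 130.9] 151.82308168667467 141.78666935833098 -0.01008468855672142 -0.004825043317647735
key [468.5401682  95.183899 ]
slide edge local [  2.4 -33.9]
slide edge local [-67.8 -42.5]
dial local [-22.2  37.1]
```

Both views agree: centre about (502.2,129.5), yaw about -0.007, dial at local (-22,37), and slide open about 9 mm. Next I check what lies around the start pose and the path, since the microscope is near.

Run:
```python
from h import *
for n in('top','scene'):
    for P in([239,523,230],[239,523,330],[0,0,200],[200,450,230],[350,300,230]):print(n,P,proj(n,P).round())
im=snapshot('wrist');cv2.imwrite('pics/w0.png',im[:,:,::-1]);i=camera_info('wrist');print(i['camera_matrix'].tolist(),i['cam_to_world'].round(3).tolist())
```

```text
top [239, 523, 230] [-41. 471.]
top [239, 523, 330] [-100.  496.]
top [0, 0, 200] [290. 633.]
top [200, 450, 230] [  2. 498.]
top [350, 300, 230] [106. 399.]
scene [239, 523, 230] [-156.  723.]
scene [239, 523, 330] [-259.  723.]
scene [0, 0, 200] [607. 721.]
scene [200, 450, 230] [-46. 732.]
scene [350, 300, 230] [114. 459.]
[[371.64829954431775, 0.0, 321.7748701543755], [0.0, 371.64829954431775, 230.3924515731276], [0.0, 0.0, 1.0]] [[0.415, -0.869, -0.268, 170.65], [0.91, 0.396, 0.124, 553.033], [-0.002, -0.295, 0.955, 372.941], [0.0, 0.0, 0.0, 1.0]]
```

View pics/w0.png

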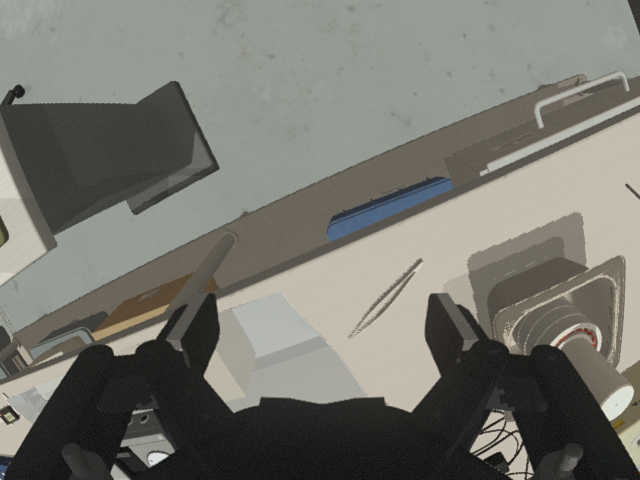

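The wrist view shows the bench front edge, the microscope base and eyepiece at lower right (570,340), and a rod between the fingers at (230,240). I'll check what the big dark thing in the scene view is by tracing its tip ray into the top view.

Run:
```python
from h import *
T=np.array
for p in([170,405],[110,405],[20,190]):
    print(p)
    for z in range(150,700,50):
        P=onz('scene',p,z);print(z,P.round(),proj('top',P).round())
```

```text
[170, 405]
150 [422. 240. 150.] [164. 350.]
200 [396. 238. 200.] [154. 367.]
250 [370. 235. 250.] [142. 388.]
300 [345. 233. 300.] [129. 411.]
350 [319. 231. 350.] [113. 440.]
400 [293. 228. 400.] [ 94. 473.]
450 [267. 226. 450.] [ 71. 514.]
500 [241. 223. 500.] [ 42. 566.]
550 [215. 221. 550.] [  4. 632.]
600 [189. 219. 600.] [-45. 719.]
650 [164. 216. 650.] [-114.  842.]
[110, 405]
150 [451. 303. 150.] [130. 333.]
200 [423. 296. 200.] [121. 351.]
250 [395. 288. 250.] [110. 371.]
300 [367. 281. 300.] [ 97. 395.]
350 [339. 274. 350.] [ 82. 424.]
400 [310. 266. 400.] [ 64. 458.]
450 [282. 259. 450.] [ 42. 499.]
500 [254. 252. 500.] [ 14. 551.]
550 [226. 244. 550.] [-21. 617.]
600 [198. 237. 600.] [-68. 706.]
650 [170. 230. 650.] [-134.  830.]
[20, 190]
150 [859. 353. 150.] [121. 123.]
200 [798. 342. 200.] [112. 142.]
250 [738. 330. 250.] [102. 164.]
300 [678. 319. 300.] [ 91. 190.]
350 [618. 308. 350.] [ 77. 220.]
400 [557. 296. 400.] [ 60. 257.]
450 [497. 285. 450.] [ 40. 302.]
500 [437. 274. 500.] [ 14. 359.]
550 [376. 263. 550.] [-19. 432.]
600 [316. 251. 600.] [-64. 530.]
650 [256. 240. 650.] [-127.  669.]
```

```bash
cat >> h.py <<'E'
def wray(p):
    i=camera_info('wrist');K=i['camera_matrix'];T=i['cam_to_world']
    v=np.array([(p[0]-K[0,2]),(p[1]-K[1,2])])/K[0,0];t=np.hypot(*v);u=v/t*np.sin(t)
    return T[:3,3],T[:3,:3]@[u[0],-u[1],-np.cos(t)]
def wonz(p,z):
    o,d=wray(p);return o+d*(z-o[2])/d[2]
E
python3 - <<'E'
from h import *
for nm,p in(('eyeend',(618,405)),('eye2 rings',(590,335)),('sq corner right',(622,260)),('sq left',(485,365)),('rodtip',(232,237)),('rod low',(185,325))):
    print(nm)
    for z in range(0,360,50):
        P=wonz(p,z);print(z,P.round().tolist(),proj('top',P).round(),proj('scene',P).round())
for p in((40,412),(68,365),(45,345)):
    print('top',p,[onz('top',p,z).round().tolist() for z in (200,250,300,350,400)])
E
```

```text
eyeend
0 [824.0, 873.0, -0.0] [-75. 165.] [-308.  383.]
50 [737.0, 830.0, 50.0] [-82. 196.] [-313.  409.]
100 [649.0, 787.0, 100.0] [-90. 231.] [-320.  440.]
150 [561.0, 744.0, 150.0] [-99. 272.] [-328.  480.]
200 [474.0, 701.0, 200.0] [-110.  320.] [-339.  530.]
250 [386.0, 658.0, 250.0] [-123.  376.] [-354.  598.]
300 [298.0, 616.0, 300.0] [-138.  443.] [-375.  693.]
350 [211.0, 573.0, 350.0] [-156.  525.] [-406.  837.]
eye2 rings
0 [589.0, 800.0, 0.0] [-59. 266.] [-276.  517.]
50 [533.0, 767.0, 50.0] [-68. 290.] [-284.  539.]
100 [477.0, 734.0, 100.0] [-77. 318.] [-294.  566.]
150 [421.0, 701.0, 150.0] [-88. 349.] [-306.  599.]
200 [365.0, 668.0, 200.0] [-101.  385.] [-321.  640.]
250 [309.0, 635.0, 250.0] [-116.  427.] [-340.  694.]
300 [252.0, 601.0, 300.0] [-134.  477.] [-367.  766.]
350 [196.0, 568.0, 350.0] [-155.  538.] [-404.  868.]
sq corner right
0 [490.0, 871.0, 0.0] [-98. 311.] [-364.  629.]
50 [447.0, 828.0, 50.0] [-103.  332.] [-367.  647.]
100 [404.0, 786.0, 100.0] [-110.  356.] [-372.  669.]
150 [361.0, 743.0, 150.0] [-117.  382.] [-377.  695.]
200 [319.0, 700.0, 20
[... 1123 characters left out ...]
72.]
100 [277.0, 368.0, 100.0] [100. 426.] [ 96. 597.]
150 [258.0, 402.0, 150.0] [ 66. 445.] [ 47. 628.]
200 [238.0, 436.0, 200.0] [ 27. 466.] [-13. 667.]
250 [219.0, 470.0, 250.0] [-18. 490.] [-91. 716.]
300 [199.0, 504.0, 300.0] [-71. 519.] [-194.  782.]
350 [180.0, 538.0, 350.0] [-134.  552.] [-339.  874.]
top (40, 412) [[323.0, 423.0, 200.0], [333.0, 393.0, 250.0], [343.0, 362.0, 300.0], [353.0, 332.0, 350.0], [363.0, 302.0, 400.0]]
top (68, 365) [[399.0, 384.0, 200.0], [404.0, 356.0, 250.0], [410.0, 328.0, 300.0], [415.0, 300.0, 350.0], [420.0, 272.0, 400.0]]
top (45, 345) [[432.0, 427.0, 200.0], [435.0, 396.0, 250.0], [438.0, 365.0, 300.0], [441.0, 335.0, 350.0], [444.0, 304.0, 400.0]]
```

The dark thing lines up with the robot's own elbow. The microscope eyepieces may stand near (345,360,~300), so I'll shut the gripper, rise and look from there.

Request:
apply_moves(commands=[[[0, 0, -40], 0], [[0, 0, -40], 0], [[0, 0, -40], 0], [[0, 0, -40], 0], [[0, 0, -40], 0]], gripper=0, newtons=20)

```text
time_s: 0.65
eef_pos: [238.8, 522.5, 432.6]
tool_rot: [[-0.909, 0.416, -0.0], [0.416, 0.909, -0.001], [0.0, -0.001, -1.0]]
force: [-0.5, 0.4, 0.4]
grip_width: 12.6
gripper_force: 0.0
```

Run:
```python
from h import *
s=ctrl.observe();print(s['time_s'],s['eef_pos'],s['q'].round(3) if hasattr(s['q'],'round') else s['q'],s['grip_width'])
im=snapshot('wrist');cv2.imwrite('pics/w1.png',im[:,:,::-1])
```

```text
0.65 [238.84611326 522.53034166 432.61824441] [ 1.069  0.223  1.135  0.     1.784 -0.074] 12.598820137615844
```

View pics/w1.png

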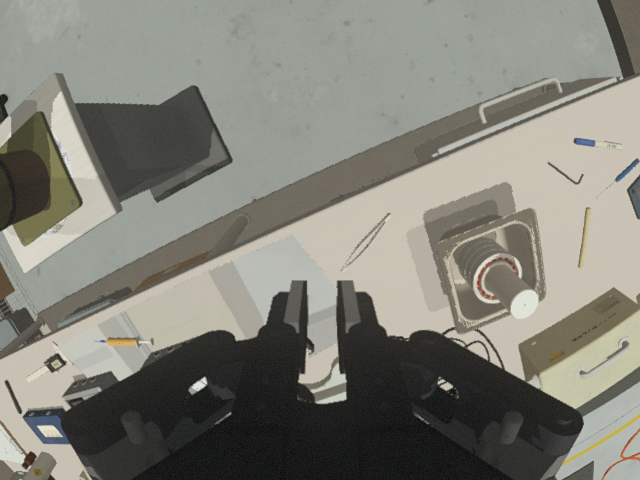

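The gripper hides most of the microscope, but the space along the inner arc is clear. I'll go round at small radius and high up.

Request:
apply_moves(commands=[[[-11.5, -39.5, 0], 0], [[-11.5, -39.5, 0], 0], [[-11.5, -39.5, 0], 0], [[-11.5, -39.5, 0], 0], [[0, 0, 0], 0]])

```text
time_s: 1.2
eef_pos: [213.6, 355.5, 431.7]
tool_rot: [[-0.909, 0.418, 0.0], [0.418, 0.909, -0.002], [-0.001, -0.001, -1.0]]
force: [1.0, -0.3, -0.0]
grip_width: 0.0
gripper_force: 0.0
```

Run:
```python
from h import *
im=snapshot('scene');w=snapshot('wrist')
cv2.imwrite('pics/s2.png',np.hstack([cv2.resize(im,(400,300)),cv2.resize(w,(400,300))])[:,:,::-1])
```

```text
(no output)
```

View pics/s2.png

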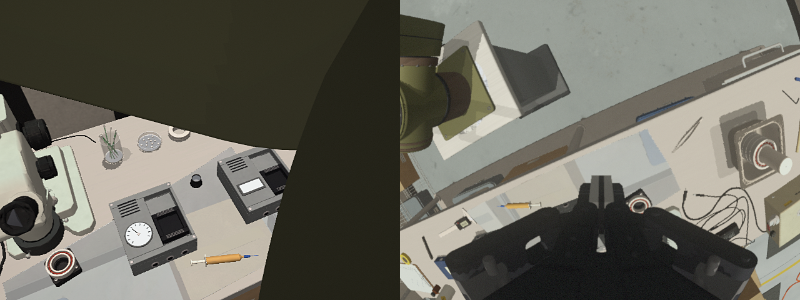

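Robot links (olive) fill much of the scene view. The microscope stays at the far left, with its lens barrel at about (64,376) in full pixels, clear of my arc. I'll carry on.

Request:
apply_moves(commands=[[[-32.5, -9, 0], 0], [[-32.5, -9, 0], 0], [[-32.5, -9, 0], 0], [[-40.5, -22.5, 0], 0], [[-40.5, -22.5, 0], 0]])

```text
time_s: 1.8
eef_pos: [349.5, 220.5, 430.7]
tool_rot: [[-0.91, 0.414, -0.0], [0.414, 0.91, 0.0], [0.0, -0.0, -1.0]]
force: [1.3, 1.4, 0.2]
grip_width: -0.0
gripper_force: 0.0
```

Request:
apply_moves(commands=[[[0, 0, 0], -8.1], [[0, 0, 0], -8.1], [[0, 0, 0], -8.0], [[0, 0, 0], 0], [[0, 0, 0], 0]])

```text
time_s: 2.3
eef_pos: [348.3, 221.1, 430.9]
tool_rot: [[-1.0, 0.009, -0.001], [0.009, 1.0, -0.0], [0.001, -0.0, -1.0]]
force: [0.3, 0.7, -0.7]
grip_width: 0.1
gripper_force: 0.0
```

Request:
apply_moves(commands=[[[-32.5, -32, 0], 0], [[-32.5, -32, 0], 0], [[-32.5, -32, 0], 0], [[-32.5, -32, 0], 0], [[0, 0, 45], 0]])

```text
time_s: 2.8
eef_pos: [485.2, 88.8, 390.5]
tool_rot: [[-1.0, 0.014, 0.015], [0.014, 1.0, -0.001], [-0.015, -0.001, -1.0]]
force: [0.4, 0.2, 0.1]
grip_width: -0.1
gripper_force: 0.0
```

Request:
apply_moves(commands=[[[0, 0, 45], 0], [[0, 0, 45], 0], [[0, 0, 45], 0], [[0, 0, 45], 0], [[0, 0, 45], 0]])

```text
time_s: 3.3
eef_pos: [477.2, 92.1, 159.7]
tool_rot: [[-1.0, 0.009, 0.001], [0.009, 1.0, 0.0], [-0.001, 0.0, -1.0]]
force: [1.0, -0.2, -1.1]
grip_width: -0.1
gripper_force: 0.0
```

Request:
apply_moves(commands=[[[0, 0, 35], 0], [[0, 0, 0], 0], [[0, 0, 0], 0]])

```text
time_s: 3.6
eef_pos: [477.1, 92.0, 126.3]
tool_rot: [[-1.0, 0.007, -0.001], [0.007, 1.0, -0.0], [0.001, -0.0, -1.0]]
force: [-0.3, -0.4, 0.6]
grip_width: 0.1
gripper_force: 0.0
```

Run:
```python
from h import *
s=ctrl.observe();print(s['time_s'],s['eef_pos'],s['force'])
w=snapshot('wrist');im=snapshot('scene');t=snapshot('top')
cv2.imwrite('pics/w3raw.png',w[:,:,::-1])
b=cv2.resize(im[285:445,165:325],(400,400),interpolation=cv2.INTER_CUBIC);w=cv2.resize(w,(400,300));w=cv2.copyMakeBorder(w,0,100,0,0,cv2.BORDER_CONSTANT)
cv2.imwrite('pics/s3.png',np.clip(np.hstack([b,w])*1.3,0,255).astype(np.uint8)[:,:,::-1])
```

```text
3.6 [477.10905862  91.97420682 126.26119766] [-0.32184741 -0.42172909  0.60473685]
```

View pics/s3.png

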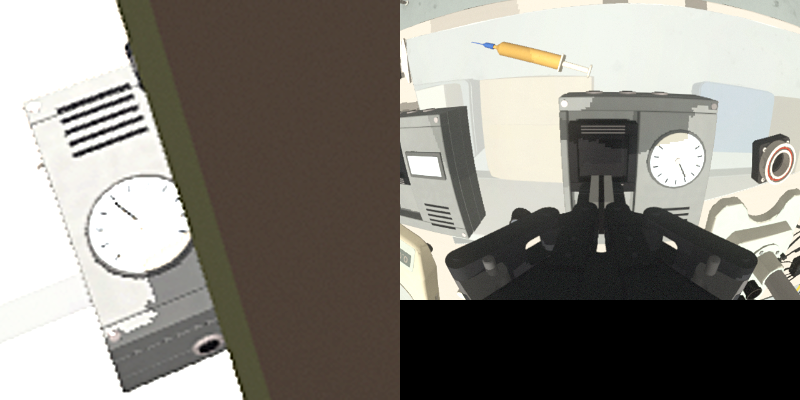

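Wrist view: the fingertips hang over the slide. The front screws are at about (264,165) and (504,165) and the dial at about (443,254) in full pixels. I'll cross-check the pose with these.

```bash
python3 - <<'E'
from h import *
im=cv2.imread('pics/w3raw.png');g=im.min(2)
def cen(x0,y0,x1,y1,t):
    k,l,st,c=cv2.connectedComponentsWithStats((g[y0:y1,x0:x1]>t).astype(np.uint8));j=1+np.argmax(st[1:,4]);print(st[j]);return c[j]+[x0,y0]
for nm,b,t in(('fr',(252,155,278,176),None),('fl',(492,155,518,176),None),('dial',(390,200,500,300),150)):
    x0,y0,x1,y1=b
    if t is None:t=np.percentile(g[y0:y1,x0:x1],94)
    p=cen(*b,t);print(nm,p,wonz(p,64).round(1))
e=im[120:300,295:316].mean((1,2));d=np.diff(e)
print([(i+120,int(v)) for i,v in enumerate(d) if abs(v)>6])
for v in (188,192,196,200,205):print(v,wonz((305,v),64).round(1))
E
python3 -c "
import cv2;a=cv2.imread('pics/w3raw.png')[140:320,240:420];cv2.imwrite('pics/w3c.png',cv2.convertScaleAbs(cv2.resize(a,(540,540),interpolation=cv2.INTER_CUBIC),alpha=1.8))"
```

```text
[10  7  5  8 24]
fr [264.29166667 165.41666667] [429.7  59.1  64. ]
[ 8  0  6  4 13]
fl [502.38461538 156.76923077] [422.3 199.9  64. ]
[  10   13   87   86 5630]
dial [443.13090586 255.22202487] [484.6 166.1  64. ]
[(143, -12), (144, -59), (145, -14), (146, 23), (147, -9), (148, -9), (149, -18), (150, -7), (153, 19), (154, 26), (155, 11), (170, -9), (171, -8), (174, -7), (175, -8), (177, 10), (188, -14), (189, -28), (190, -22), (199, 12), (200, 34), (202, -26), (203, -21), (204, 9), (205, 28), (206, 17), (207, -38), (208, -18), (210, 39), (211, 8), (212, -17), (213, -32)]
188 [443.   81.8  64. ]
192 [445.3  81.8  64. ]
196 [447.6  81.7  64. ]
200 [449.9  81.7  64. ]
205 [452.9  81.6  64. ]
```

View pics/w3c.png

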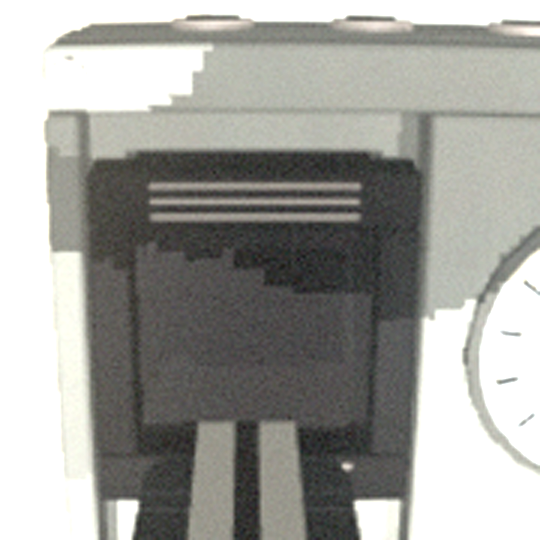

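The crop shows the slide's pocket, with its floor about u 138–372 and v 230–450, and the fingertips above its rear half. Three views agree within about 3 mm, with the pocket at about (478.5,93.5), so I'll descend into it.

Request:
apply_moves(commands=[[[-1, 1.5, 22], 0], [[0, 0, 22], 0], [[0, 0, 18], 0], [[0, 0, 0], 0], [[0, 0, 0], 0]])

```text
time_s: 4.25
eef_pos: [479.0, 93.2, 65.7]
tool_rot: [[-1.0, 0.007, 0.002], [0.007, 1.0, 0.0], [-0.002, 0.0, -1.0]]
force: [0.4, -0.0, 0.1]
grip_width: -0.2
gripper_force: 0.0
```

Request:
apply_moves(commands=[[[0, 0, 3], 0], [[0, 0, 3], 0], [[0, 0, 0], 0], [[0, 0, 0], 0]])

```text
time_s: 4.65
eef_pos: [478.0, 93.1, 58.6]
tool_rot: [[-1.0, 0.006, 0.0], [0.006, 1.0, 0.0], [-0.0, 0.0, -1.0]]
force: [0.0, -0.3, -0.5]
grip_width: -0.4
gripper_force: 0.0
```

Request:
apply_moves(commands=[[[-4, 0, 1.5], 0], [[-6, 0, 0], 0], [[-6, 0, 0], 0], [[-6, 0, 0], 0], [[-6, 0, 0], 0]])

```text
time_s: 5.15
eef_pos: [505.6, 92.9, 56.6]
tool_rot: [[-1.0, 0.007, -0.002], [0.007, 1.0, -0.0], [0.002, -0.0, -1.0]]
force: [-1.9, 0.1, 2.1]
grip_width: -0.1
gripper_force: 1.2
```

Request:
apply_moves(commands=[[[-5, 0, 0], 0], [[-5, 0, 0], 0], [[-5, 0, 0], 0], [[-5, 0, 0], 0]])

```text
time_s: 5.55
eef_pos: [525.9, 92.7, 56.7]
tool_rot: [[-1.0, 0.006, -0.001], [0.006, 1.0, -0.0], [0.001, -0.0, -1.0]]
force: [-2.9, 0.3, 0.3]
grip_width: 0.1
gripper_force: 1.2
```

Request:
apply_moves(commands=[[[-3, 0, 0], 0], [[-3, 0, 0], 0], [[-3, 0, 0], 0]])

```text
time_s: 5.85
eef_pos: [534.8, 92.7, 56.7]
tool_rot: [[-1.0, 0.006, -0.0], [0.006, 1.0, -0.0], [0.0, -0.0, -1.0]]
force: [-3.0, -0.1, -0.3]
grip_width: 0.2
gripper_force: 1.1
```

Request:
apply_moves(commands=[[[-2, 0, 0], 0], [[-2, 0, 0], 0]])

```text
time_s: 6.05
eef_pos: [538.8, 92.7, 56.7]
tool_rot: [[-1.0, 0.006, -0.0], [0.006, 1.0, -0.0], [0.0, -0.0, -1.0]]
force: [-1.9, -0.3, -1.2]
grip_width: -0.3
gripper_force: 1.1
```

Request:
apply_moves(commands=[[[-2, 0, 0], 0], [[0, 0, 0], 0]])

```text
time_s: 6.25
eef_pos: [541.3, 92.6, 56.8]
tool_rot: [[-1.0, 0.006, 0.001], [0.006, 1.0, -0.0], [-0.001, -0.0, -1.0]]
force: [-1.2, -0.6, -0.1]
grip_width: 0.0
gripper_force: 0.6
```

Request:
apply_moves(commands=[[[-1.5, 0, 0], 0], [[-1.5, 0, 0], 0]])

```text
time_s: 6.45
eef_pos: [543.7, 92.6, 56.8]
tool_rot: [[-1.0, 0.006, -0.0], [0.006, 1.0, -0.0], [0.0, -0.0, -1.0]]
force: [-2.2, -0.1, -0.7]
grip_width: 0.3
gripper_force: 1.0
```

Request:
apply_moves(commands=[[[-1, 0, 0], 0], [[-1, 0, 0], 0]])

```text
time_s: 6.65
eef_pos: [545.3, 92.6, 56.8]
tool_rot: [[-1.0, 0.006, -0.001], [0.006, 1.0, -0.0], [0.001, -0.0, -1.0]]
force: [-4.2, 0.0, 1.9]
grip_width: -0.3
gripper_force: 2.2
```

Request:
apply_moves(commands=[[[-1, 0, 0], 0], [[0, 0, 0], 0]])

```text
time_s: 6.85
eef_pos: [545.3, 92.6, 56.7]
tool_rot: [[-1.0, 0.006, -0.003], [0.006, 1.0, -0.0], [0.003, -0.0, -1.0]]
force: [-5.4, 0.1, 2.1]
grip_width: -0.0
gripper_force: 2.7
```

Request:
apply_moves(commands=[[[-1, 0, 0], 0], [[0, 0, 0], 0]])

```text
time_s: 7.05
eef_pos: [545.3, 92.6, 56.7]
tool_rot: [[-1.0, 0.006, -0.005], [0.006, 1.0, -0.0], [0.005, -0.0, -1.0]]
force: [-6.8, 0.4, 3.1]
grip_width: 0.1
gripper_force: 3.5
```

The stop is felt at x = 545.3, which puts the amp centre at x≈503.3 and the key at (470, 93.5). I back off, lift and go over the well.

Request:
apply_moves(commands=[[[6, 0, 0], 0], [[4, 0, 0], 0], [[0, 0, -15], 0], [[0, 0, -18], 0], [[0, 0, 0], 0]])

```text
time_s: 7.55
eef_pos: [540.8, 93.0, 92.2]
tool_rot: [[-1.0, 0.006, 0.007], [0.006, 1.0, 0.001], [-0.007, 0.001, -1.0]]
force: [-0.4, -0.2, 0.4]
grip_width: 0.1
gripper_force: 0.0
```

Request:
apply_moves(commands=[[[20, 0, 0], 0], [[22, 0, 0], 0], [[22, 0, 0], 0], [[0, 0, 0], 0], [[0, 0, 0], 0]])

```text
time_s: 8.05
eef_pos: [474.6, 93.2, 89.8]
tool_rot: [[-1.0, 0.006, 0.002], [0.006, 1.0, 0.0], [-0.002, 0.0, -1.0]]
force: [0.3, -0.3, 0.1]
grip_width: 0.1
gripper_force: 0.0
```

Run:
```python
from h import *
s=ctrl.observe();print(s['time_s'],s['eef_pos'],s['force'])
w=snapshot('wrist')
cv2.imwrite('pics/w4.png',cv2.resize(w[130:370,200:440],(600,600),interpolation=cv2.INTER_CUBIC)[:,:,::-1])
```

```text
8.05 [474.60982707  93.17548626  89.81658508] [ 0.29725661 -0.2721954   0.13117679]
```

View pics/w4.png

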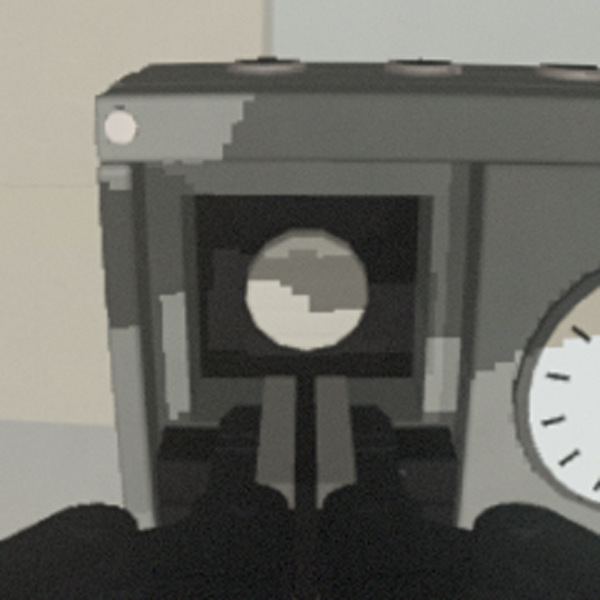

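The slide is fully back and the well is clear. The key is at crop (307,290), which is full-frame (322.8,246). Checking its position:

Run:
```python
from h import *
f=lambda u,v:(200+u/2.5,130+v/2.5)
print('key',wonz(f(307,290),36).round(1),'L/R',wonz(f(245,290),36).round(1),wonz(f(368,290),36).round(1),'F/B',wonz(f(307,229),36).round(1),wonz(f(307,351),36).round(1))
print('mouth f/b',wonz(f(307,195),48).round(1),wonz(f(307,378),48).round(1),'l/r',wonz(f(195,290),48).round(1),wonz(f(417,290),48).round(1),'fr screw',wonz(f(120,127),64).round(1))
```

```text
key [470.5  92.9  36. ] L/R [470.4  79.   36. ] [470.5 106.6  36. ] F/B [456.2  93.   36. ] [485.4  92.8  36. ]
mouth f/b [445.6  93.   48. ] [486.6  92.8  48. ] l/r [466.1  69.2  48. ] [466.3 116.2  48. ] fr screw [428.3  58.4  64. ]
```

The key measures 28 mm across at (470.5, 92.9), which agrees with the stop estimate. I'll descend.

Request:
apply_moves(commands=[[[4.2, -0.3, 10], 0], [[0, 0, 15], 0], [[0, 0, 15], 0], [[0, 0, 5], 0], [[0, 0, 0], 0]])

```text
time_s: 8.6
eef_pos: [470.4, 92.8, 44.1]
tool_rot: [[-1.0, 0.007, -0.001], [0.007, 1.0, -0.0], [0.001, -0.0, -1.0]]
force: [-0.6, -0.2, -0.0]
grip_width: 0.4
gripper_force: 0.0
```

Request:
apply_moves(commands=[[[0, 0, 3], 0], [[0, 0, 3], 0], [[0, 0, 0], 0]])

```text
time_s: 8.9
eef_pos: [469.8, 92.8, 38.9]
tool_rot: [[-1.0, 0.006, 0.0], [0.006, 1.0, 0.0], [-0.0, 0.0, -1.0]]
force: [-0.1, 0.2, -0.2]
grip_width: -0.0
gripper_force: 0.0
```

Request:
apply_moves(commands=[[[0, 0, 2], 0], [[0, 0, 2], 0], [[0, 0, 0], 0]])

```text
time_s: 9.2
eef_pos: [469.9, 92.9, 34.9]
tool_rot: [[-1.0, 0.006, 0.001], [0.006, 1.0, 0.0], [-0.001, 0.0, -1.0]]
force: [0.6, 0.6, 2.6]
grip_width: 0.0
gripper_force: 1.0
```

Contact at about 36. I press on in small steps.

Request:
apply_moves(commands=[[[0, 0, 1.5], 0], [[0, 0, 1.5], 0], [[0, 0, 0], 0]])

```text
time_s: 9.5
eef_pos: [470.0, 92.9, 31.9]
tool_rot: [[-1.0, 0.006, 0.001], [0.006, 1.0, 0.0], [-0.001, 0.0, -1.0]]
force: [0.0, 0.6, 4.1]
grip_width: -0.3
gripper_force: 1.9
```

Request:
apply_moves(commands=[[[0, 0, 1], 0], [[0, 0, 1], 0], [[0, 0, 0], 0]])

```text
time_s: 9.8
eef_pos: [470.0, 92.9, 30.1]
tool_rot: [[-1.0, 0.006, 0.001], [0.006, 1.0, 0.0], [-0.001, 0.0, -1.0]]
force: [0.1, 0.8, 6.1]
grip_width: -0.3
gripper_force: 2.8
```

Request:
apply_moves(commands=[[[0, 0, 0.5], 0], [[0, 0, 0], 0]])

```text
time_s: 10.0
eef_pos: [470.0, 92.9, 30.0]
tool_rot: [[-1.0, 0.006, 0.001], [0.006, 1.0, 0.0], [-0.001, 0.0, -1.0]]
force: [-0.7, 0.7, 10.2]
grip_width: -0.0
gripper_force: 5.1
```

Request:
apply_moves(commands=[[[0, 0, 0.5], 0], [[0, 0, 0], 0]])

```text
time_s: 10.2
eef_pos: [470.0, 92.9, 29.9]
tool_rot: [[-1.0, 0.006, 0.001], [0.006, 1.0, 0.0], [-0.001, 0.0, -1.0]]
force: [-1.9, -0.8, 15.1]
grip_width: -0.2
gripper_force: 7.3
```

The key is bottomed: force rises with no more travel at z≈30. I lift gently, go over the pocket and descend.

Request:
apply_moves(commands=[[[0, 0, -3], 0], [[0, 0, -5], 0], [[0, 0, -12], 0], [[0, 0, -20], 0], [[0, 0, -18], 0]])

```text
time_s: 10.7
eef_pos: [468.5, 92.7, 86.8]
tool_rot: [[-1.0, 0.006, -0.003], [0.006, 1.0, -0.0], [0.003, -0.0, -1.0]]
force: [-0.2, -0.3, 0.1]
grip_width: 0.3
gripper_force: 0.0
```

Request:
apply_moves(commands=[[[-20, 0, 0], 0], [[-22, 0, 0], 0], [[-20, 0, 0], 0], [[0, 0, 0], 0], [[0, 0, 0], 0]])

```text
time_s: 11.2
eef_pos: [530.3, 92.3, 86.1]
tool_rot: [[-1.0, 0.007, -0.003], [0.007, 1.0, -0.0], [0.003, -0.0, -1.0]]
force: [-0.5, -0.2, 0.1]
grip_width: 0.3
gripper_force: 0.0
```

Request:
apply_moves(commands=[[[0, 0, 12], 0], [[0, 0, 10], 0], [[0, 0, 4], 0], [[0, 0, 0], 0]])

```text
time_s: 11.6
eef_pos: [530.0, 92.3, 59.5]
tool_rot: [[-1.0, 0.006, -0.003], [0.006, 1.0, -0.0], [0.003, -0.0, -1.0]]
force: [0.4, -0.2, 0.7]
grip_width: 0.2
gripper_force: 0.0
```

Request:
apply_moves(commands=[[[4, 0, 2.5], 0], [[5, 0, 0], 0], [[5, 0, 0], 0], [[6, 0, 0], 0], [[6, 0, 0], 0]])

```text
time_s: 12.1
eef_pos: [506.1, 92.7, 58.7]
tool_rot: [[-1.0, 0.006, 0.002], [0.006, 1.0, 0.0], [-0.002, 0.0, -1.0]]
force: [3.1, -0.3, -2.4]
grip_width: 0.1
gripper_force: 1.2
```

Request:
apply_moves(commands=[[[6, 0, 0], 0], [[6, 0, 0], 0], [[6, 0, 0], 0], [[6, 0, 0], 0], [[6, 0, 0], 0]])

```text
time_s: 12.6
eef_pos: [475.5, 92.9, 58.6]
tool_rot: [[-1.0, 0.006, 0.001], [0.006, 1.0, 0.0], [-0.001, 0.0, -1.0]]
force: [1.6, 0.4, 1.6]
grip_width: -0.3
gripper_force: 1.2
```

Request:
apply_moves(commands=[[[4, 0, 0], 0], [[3, 0, 0], 0], [[2, 0, 0], 0], [[2, 0, 0], 0]])

```text
time_s: 13.0
eef_pos: [464.6, 92.9, 58.3]
tool_rot: [[-1.0, 0.006, 0.0], [0.006, 1.0, 0.0], [-0.0, 0.0, -1.0]]
force: [1.9, 0.7, 2.1]
grip_width: 0.2
gripper_force: 1.1
```

Request:
apply_moves(commands=[[[2, 0, 0], 0], [[2, 0, 0], 0], [[1, 0, 0], 0], [[0, 0, 0], 0]])

```text
time_s: 13.4
eef_pos: [459.2, 92.9, 58.2]
tool_rot: [[-1.0, 0.006, -0.001], [0.006, 1.0, -0.0], [0.001, -0.0, -1.0]]
force: [1.9, 1.5, 1.1]
grip_width: 0.1
gripper_force: 0.8
```

Request:
apply_moves(commands=[[[1, 0, 0], 0], [[1, 0, 0], 0]])

```text
time_s: 13.6
eef_pos: [457.6, 92.9, 58.2]
tool_rot: [[-1.0, 0.006, -0.0], [0.006, 1.0, -0.0], [0.0, -0.0, -1.0]]
force: [1.3, -0.0, 1.0]
grip_width: -0.0
gripper_force: 1.0
```

Request:
apply_moves(commands=[[[1, 0, 0], 0], [[0, 0, 0], 0]])

```text
time_s: 13.8
eef_pos: [457.0, 92.9, 58.3]
tool_rot: [[-1.0, 0.006, 0.001], [0.006, 1.0, -0.0], [-0.001, -0.0, -1.0]]
force: [3.0, -0.7, -1.0]
grip_width: 0.0
gripper_force: 1.6
```

Request:
apply_moves(commands=[[[1, 0, 0], 0], [[0, 0, 0], 0]])

```text
time_s: 14.0
eef_pos: [457.0, 92.9, 58.4]
tool_rot: [[-1.0, 0.006, 0.003], [0.006, 1.0, 0.0], [-0.003, 0.0, -1.0]]
force: [6.4, -0.5, -3.7]
grip_width: -0.2
gripper_force: 2.6
```

Request:
apply_moves(commands=[[[1, 0, 0], 0], [[0, 0, 0], 0]])

```text
time_s: 14.2
eef_pos: [457.0, 93.0, 58.5]
tool_rot: [[-1.0, 0.006, 0.004], [0.006, 1.0, 0.0], [-0.004, 0.0, -1.0]]
force: [6.7, -0.2, -4.5]
grip_width: -0.2
gripper_force: 3.3
```

Request:
apply_moves(commands=[[[1, 0, 0], 0], [[0, 0, 0], 0]])

```text
time_s: 14.4
eef_pos: [456.9, 93.0, 58.6]
tool_rot: [[-1.0, 0.006, 0.006], [0.006, 1.0, 0.0], [-0.006, 0.0, -1.0]]
force: [7.7, 0.2, -5.4]
grip_width: 0.1
gripper_force: 4.0
```

Shut stop at x = 457.0. The span between stops is 88.3 mm against 62+48−22 = 88 mm expected, so the slide made its full travel. I back off to mid-pocket and lift clear.

Request:
apply_moves(commands=[[[-6, 0, 0], 0], [[-6, 0, 0], 0], [[0, 0, 0], 0], [[0, 0, -10], 0], [[0, 0, -20], 0]])

```text
time_s: 14.9
eef_pos: [463.3, 92.7, 87.6]
tool_rot: [[-1.0, 0.006, -0.005], [0.006, 1.0, -0.001], [0.005, -0.001, -1.0]]
force: [0.4, -0.1, 0.1]
grip_width: -0.2
gripper_force: 0.0
```

Request:
apply_moves(commands=[[[0, 0, -35], 0], [[0, 0, -35], 0], [[0, 0, -30], 0], [[0, 0, 0], 0], [[0, 0, 0], 0]])

```text
time_s: 15.4
eef_pos: [465.2, 92.9, 189.2]
tool_rot: [[-1.0, 0.006, 0.001], [0.006, 1.0, 0.0], [-0.001, 0.0, -1.0]]
force: [-0.1, 0.6, 0.3]
grip_width: 0.0
gripper_force: 0.0
```

Run:
```python
from h import *
s=ctrl.observe();print(s['time_s'],s['eef_pos'],s['force'])
w=snapshot('wrist')
cv2.imwrite('pics/w5.png',w[:,:,::-1])
```

```text
15.4 [465.2457539   92.88450442 189.22615957] [-0.14330619  0.62061931  0.30888464]
```

View pics/w5.png

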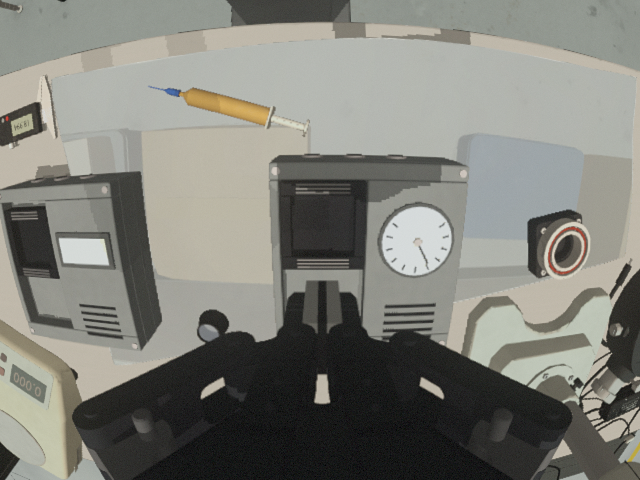

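The slide at (324,225) is against the front wall of its trough, fully shut. The display amp, loupe (212,325) and other loose things look undisturbed, and the arm is clear. Handing in.

```bash
python3 -c "
from rig import ctrl
print(ctrl.sign_off())"
```

```text
the job is handed in; nothing more can be done
None
```

The dial amplifier is zeroed and handed in at about 15 s: slide pushed fully back, key pressed to its stop (about 15 N peak) and let up, slide pushed fully shut. In the last wrist view, the display amp and the loose things in sight looked undisturbed.

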